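# Set up the guide-rod straightness checker

### The job

Get the straightness checker ready for a printer's guide rod: take the bright steel rod from the white cradle and gently lay it level in the two black V saddles of the red checker, sticking out about equally at both ends (lower it in, do not drop it). Set the checker's four paddle switches on the grey box, counted from the end with the red dot, to on, off, off, on (on leans fully towards the green stripe, off fully towards the black stripe). Either job may come first; leave the dark rod in the cradle and do not disturb the other things on the bench.

Things in the scene. Friction and masses are not known exactly. Their poses are not given: they have to be found in the camera images.
- rod_center (a point): centre of the bright steel guide rod: a loose cylinder 180 mm long, diameter 16 mm, about 0.28 kg. Its x axis runs along the rod (either way round; it may roll about it). It starts lying in one of the cradle's two pairs of V notches, axis 39 mm above the table
- dark_rod_center (a point): centre of the dark (black) rod, same size, lying in the cradle's other pair of notches, parallel to the steel rod and 76 mm from it. To be left there
- cradle: white printed cradle, fixed; base 130 x 130 x 8 mm, origin at the centre of its underside. The rods lie along its y axis at x = -38 and +38 mm. V notches (14 mm thick walls, tops 45 mm above the table) at y = -50 and +50 mm; between them the middle 86 mm of each rod is free, with 23 mm of air between the rod and the base
- saddle_mid (a point): where the rod's centre must come: midway between the red checker's two black V saddles, 56 mm above the table; the rod is to lie along this frame's y axis (either way round). Saddles at y = -50 and +50 mm, each 18 mm thick along y; 90 degree V, 34 mm wide at its top (62 mm above the table), its bottom 45 mm above the table
- bank: grey switch box, fixed, 110 (x) x 200 (y) x 45 mm high, origin at the centre of its underside. Four white paddles in a row along y, 44 mm apart; a red dot on the top at the +y end, beside switch 1; green stripe along the +x edge (on, away from the robot), black stripe along the -x edge (off, towards the robot)
- sw1 (a joint): paddle switch 1 (counted from the red dot): 0 = off, leaning 0.4 rad towards the black stripe (box -x); 0.8 = on, leaning 0.4 rad towards the green stripe (box +x). Stiff: it stays where it is left (it may start half-way) and stops firmly at both ends; about 1 N at the tip moves it
- sw1_pivot (a point): pivot of paddle switch 1, 43 mm above the table, does not move; axes as the box. The paddle, 16 mm wide along y and 8 mm thick, reaches 52 mm from the pivot: its tip stands about 91 mm above the table, 20 mm to the -x side when off, 20 mm to the +x side when on
- sw2 (a joint): paddle switch 2 (counted from the red dot): 0 = off, leaning 0.4 rad towards the black stripe (box -x); 0.8 = on, leaning 0.4 rad towards the green stripe (box +x). Stiff: it stays where it is left (it may start half-way) and stops firmly at both ends; about 1 N at the tip moves it
- sw2_pivot (a point): pivot of paddle switch 2, 43 mm above the table, does not move; axes as the box. The paddle, 16 mm wide along y and 8 mm thick, reaches 52 mm from the pivot: its tip stands about 91 mm above the table, 20 mm to the -x side when off, 20 mm to the +x side when on
- sw3 (a joint): paddle switch 3 (counted from the red dot): 0 = off, leaning 0.4 rad towards the black stripe (box -x); 0.8 = on, leaning 0.4 rad towards the green stripe (box +x). Stiff: it stays where it is left (it may start half-way) and stops firmly at both ends; about 1 N at the tip moves it
- sw3_pivot (a point): pivot of paddle switch 3, 43 mm above the table, does not move; axes as the box. The paddle, 16 mm wide along y and 8 mm thick, reaches 52 mm from the pivot: its tip stands about 91 mm above the table, 20 mm to the -x side when off, 20 mm to the +x side when on
- sw4 (a joint): paddle switch 4 (counted from the red dot): 0 = off, leaning 0.4 rad towards the black stripe (box -x); 0.8 = on, leaning 0.4 rad towards the green stripe (box +x). Stiff: it stays where it is left (it may start half-way) and stops firmly at both ends; about 1 N at the tip moves it
- sw4_pivot (a point): pivot of paddle switch 4, 43 mm above the table, does not move; axes as the box. The paddle, 16 mm wide along y and 8 mm thick, reaches 52 mm from the pivot: its tip stands about 91 mm above the table, 20 mm to the -x side when off, 20 mm to the +x side when on
- clover: bystander, loose: white printed four-leaf part on a round brim, diameter 72 mm, 34 mm high
- glue: bystander, loose: small white glue jar with an orange cap, diameter 34 mm, 50 mm high
- bearing: bystander, loose: short steel bearing cylinder, diameter 38 mm, 22 mm high
- scraper: bystander, loose: bed scraper (spatula) lying on the table
- driver: bystander, loose: screwdriver lying on the table
- cup: bystander, loose: blue cup, diameter 72 mm, 85 mm high
- rod: the steel rod's body, same point and axes as its centre
- checker: the red checker, fixed; base plate 100 x 200 x 12 mm, origin at the centre of its underside, axes as the point between the saddles. Between the saddles 82 mm is free; a low sensor block there reaches 25 mm above the table
There are look-alikes about, which are no part of the job. What is shaped like the rod but pink or yellow is not meant.

How it is judged:
At the end, for the whole second after the job is handed in: Steel rod at rest in both V saddles: centre within 14 mm lengthways of the middle, 4 mm sideways and in height of the seated place, axis within 0.05 rad. Switches 1 to 4 on, off, off, on (above 0.62 or below 0.18 rad). Dark rod within 15 mm of its start (horizontal distance between rod_center and saddle_mid below 0.014 m and x of rod_center in the frame of saddle_mid between -0.004 and 0.004 m and z of rod_center in the frame of saddle_mid between -0.004 and 0.004 m and angle between the x axis of rod_center and the y axis of saddle_mid, either way round below 0.05 rad and linear speed of rod below 0.02 m/s and value of joint each of sw1, sw4 above 0.62 rad and value of joint each of sw2, sw3 below 0.18 rad and distance of dark_rod_center from where it was at the start of the episode below 0.015 m); the robot touches nothing.
It fails at once if the steel rod is dropped or thrown into the saddles (within 25 mm of its seated place at over 0.35 m/s) (distance between rod_center and saddle_mid below 0.025 m and linear speed of rod above 0.35 m/s).
It fails at once if the dark rod is moved by more than 30 mm (distance of dark_rod_center from where it was at the start of the episode above 0.03 m).
It fails at once if a bystander is moved by more than 30 mm (distance of any of clover, glue, bearing, scraper, driver, cup from where it was at the start of the episode above 0.03 m).
It also fails if it takes over 64 s, if anything falls off the work surface, if the arm or the gripper's body presses on something with over 40 N, if the wrist force passes 120 N, or if a joint passes its speed limit or range.

### The arm

A 7-joint arm with a two-finger parallel gripper is mounted at the origin on the work surface. World frame = base frame: x ahead of the robot, y to its left, z up, the work surface at z = 0. Lengths are in m, angles in rad, forces in N, time in s.
With the tool pointing down it reaches from about 0.4 to 0.925 m from the base axis. Payload 4.1 kg.
Tool frame: the origin (TCP) lies where the fingers leave the gripper's body, on its centre line; the fingertips stand ahead of it and the grasp point (between the pads) lies 54 mm ahead of it (arm.tip_extent is the z of the fingertips in the tool frame, in m); z points along the fingers, y is the direction in which the jaws open and shut (so a half turn about z gives the same grasp; the last joint's range is limited). The gripper opens to 85 mm and grips with 20 to 120 N. Pads are 22 mm wide; open, the fingers measure 114 mm over their backs; the gripper's body (76 mm by 85 mm) begins 54 mm behind the grasp point. The pads swing forward as they close: fully open they stand 13 mm farther back than shut.
Start: joints at [1.245, 0.398, 0.045, 1.537, -0.019, 1.207, -0.051], TCP at [0.146, -0.633, 0.304] pointing down, gripper open.
Joint ranges: [-2.82, 2.82], [-0.49, 2.23], [-1.37, 1.46], [0, 2.46], [-1.36, 4.5], [0.23, 2], [-2.94, 2.94]. Speed limits (rad/s): [2.57, 2.57, 3.14, 3.14, 3.14, 3.14, 3.14].

### API

Orientations are given as [roll, pitch, yaw] about the fixed x, y, z axes, in that order (R = Rz(yaw) Ry(pitch) Rx(roll)).
In Python, from rig import arm, optics, job gives the robot as it stands.
- The arm moves only by the tool move_arm, never from a script. Its argument "increments" is a list of rows, each an object of numbers: "x", "y", "z": the shift along the world's x, y, z in mm; "ax", "ay", "az": the turn, a rotation vector about the world's x, y, z in rad; "fingers": the finger opening in mm, from 0 to 85.4. A call has exactly 5 rows; each row shifts and turns the commanded pose from where the row before left it; what a row does not reach is not made up. A row lasts 1/8 s, in which the tool goes at most 62.5 mm and 10.7 degrees, less where a joint would pass 70% of its speed; a pose out of reach is approached as far as the arm can. A call with a gripper value outside its range is refused whole. The fingers move at their own pace and stop on an object; "newtons" is the grip in N (left out, the last holds). Time passes only in rows, so rows that do not move let the fingers close, or fill a call up. It gives the time, the measured TCP pose, the force and the opening at its end, in the units of the state.
- arm.sense(): the state, without advancing time (a new reading comes with each control period).
- optics.read_camera(name): name is "side" or "top"; returns the picture (480x640x3 uint8, red, green, blue); there is no depth.
- optics.get_calibration(name): a dict with "fx", "fy", "cx", "cy" (pixels), "T" (4x4, takes a point from camera to world coordinates). Camera axes: x right, y up, looking along -z (the intrinsics and any distortion apply to the point x, -y, -z); pixel columns grow to the right and rows downward; lengths in m; the calibration is good to about 2 mm. A picture is of the moment at which its call begins. get_calibration takes no time and is no camera call.
- job.sign_off(): hands the job in, once; it reports no verdict.
The state is a dict: "t": time; "qpos": joint angles; "qvel": joint speeds; "tau": joint torques, N m; "position": TCP position; "tcp_rot": TCP orientation; "wrist_force": force on the tool from outside, world axes, zero at the start; "ft_torque": the same for the moment, N m; "finger_gap": opening from 0.0 (shut) to 1.0 (fully open).
Only numpy, scipy, OpenCV 4.12 (cv2) and the standard library are available. Lean on these libraries where they do the work, as an engineer would, in place of code of your own. Each camera call takes 0.05 s, during which the arm holds its last target. There are 200 camera calls.

## Working session

There is one attempt and no reset: what is moved stays moved. The work goes in short steps, Python scripts to look and compute and a tool call to move; the robot and the scene stay as the last step left them, time stands still between calls to the robot, and variables do not carry over. Pictures are saved under pics/ and viewed, about 8 in all and at most 12, crops included, and the job is handed in when it is done.

Besides the shell and the picture viewer there is one more tool, called after "Request:" as a command line: name --argument value ..., lists and objects as JSON in quotes. move_arm: Moves the arm, as the interface text tells. Its arguments: {"type":"object","properties":{"increments":{"type":"array"},"newtons":{"type":"number"}},"required":["increments"]}

```bash
mkdir -p pics
python3 - <<'E'
from rig import arm,optics,job
import cv2,numpy as np
for n in("top","side"):
    cv2.imwrite(f"pics/{n}0.png",optics.read_camera(n)[:,:,::-1]);c=optics.get_calibration(n);print(n,{k:(np.round(v,4).tolist()) for k,v in c.items()})
print(arm.sense(),arm.tip_extent)
E
```

```text
top {'fx': 454.3303, 'fy': 454.3303, 'cx': 314.8383, 'cy': 239.2722, 'T': [[-0.0001, 0.9968, -0.0804, 0.4798], [-1.0, 0.0, 0.0009, 0.024], [0.0009, 0.0804, 0.9968, 0.9538], [0.0, 0.0, 0.0, 1.0]]}
side {'fx': 476.2029, 'fy': 476.2029, 'cx': 319.3144, 'cy': 243.343, 'T': [[0.7267, 0.5174, -0.4519, 0.1504], [-0.6868, 0.5604, -0.4629, -0.3353], [0.0137, 0.6467, 0.7626, 0.6949], [0.0, 0.0, 0.0, 1.0]]}
{'t': 0.1, 'qpos': array([ 1.24498114,  0.39911483,  0.04504519,  1.53776679, -0.01872305,
        1.2068825 , -0.05069763]), 'qvel': array([-8.43786789e-04,  2.05328867e-04,  2.57262388e-04, -3.15808440e-03,
       -3.84980380e-04,  3.41545677e-05, -2.03176655e-04]), 'tau': array([ 3.58513229e-03, -4.76259470e+01,  1.37016881e+00, -2.54946971e+01,
        1.19830691e-02,  5.01759758e-03, -1.55205930e-05]), 'position': array([ 0.1461025 , -0.63291224,  0.30296378]), 'tcp_rot': array([-3.13984606e+00,  1.03226822e-04,  2.26913053e-01]), 'wrist_force': array([-0.35654993,  0.17737399,  0.10625953]), 'ft_torque': array([ 0.01366139, -0.03966906,  0.00951563]), 'finger_gap': 1.001186099204864} 0.0726
```

View pics/top0.png

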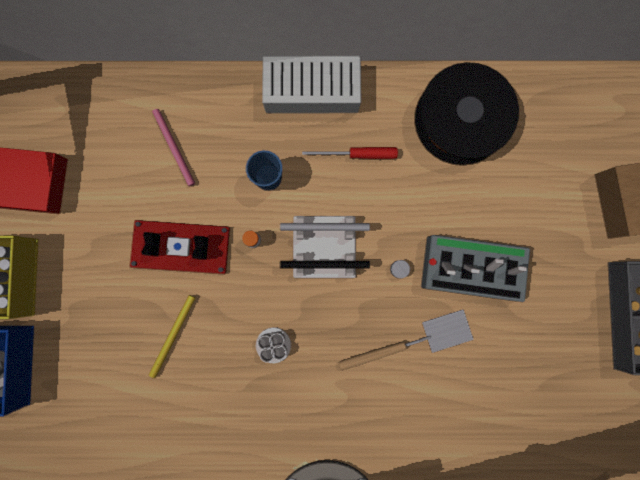

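View pics/side0.png

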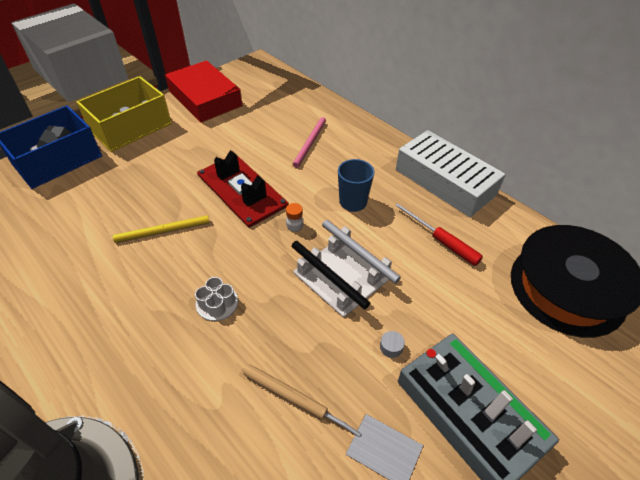

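The top view shows the steel rod at (325,227), the dark rod at (325,265), the checker at (180,247) and the bank at (477,267), with its red dot at (433,262). The pink rod (173,148), the yellow rod (173,337) and the black rod (325,265) are not the one meant. The bright grey rod in the cradle's +x notches fits the description. I'll confirm it in an enlarged crop and measure.

```bash
cat > h.py <<'E'
import numpy as np,cv2
from rig import arm,optics,job
def ray(n,u,v):
    c=optics.get_calibration(n);T=np.array(c["T"])
    return T[:3,3],T[:3,:3]@np.array([(u-c["cx"])/c["fx"],-(v-c["cy"])/c["fy"],-1])
def p2w(n,u,v,z):
    o,d=ray(n,u,v);return o+d*(z-o[2])/d[2]
def w2p(n,p):
    c=optics.get_calibration(n);T=np.array(c["T"]);q=T[:3,:3].T@(np.array(p)-T[:3,3])
    return np.array([c["cx"]-c["fx"]*q[0]/q[2],c["cy"]+c["fy"]*q[1]/q[2]])
def crop(n,img,u0,u1,v0,v1,k):return cv2.resize(img[v0:v1,u0:u1,::-1],None,fx=k,fy=k,interpolation=cv2.INTER_CUBIC)
E
python3 - <<'E'
from h import *
t=optics.read_camera("top");s=optics.read_camera("side")
a=crop("t",t,120,380,205,285,3);b=crop("t",t,415,540,230,305,4);
c=crop("s",s,395,565,330,480,1.65)[:, :280]
out=np.zeros((600,780,3),np.uint8);out[:240,:]=a;out[245:545,:500]=b;out[245:245+c.shape[0],500:]=c
cv2.imwrite("pics/crop1.png",out)
def fit(mask,off,z,name):
    n,l,st,ce=cv2.connectedComponentsWithStats(mask.astype(np.uint8));i=1+np.argmax(st[1:,4])
    v,u=np.where(l==i);r=cv2.minAreaRect(np.c_[u,v].astype(np.float32));bp=cv2.boxPoints(r)+off
    print(name,st[i,4],np.round(r[0]+np.array(off),1),"wld",np.round(p2w("top",*(r[0]+np.array(off)),z),4),[np.round(p2w("top",*q,z)[:2],4).tolist() for q in bp])
f=t.astype(int)
R,G,B=[f[...,i] for i in range(3)]
def sub(m,u0,u1,v0,v1):return m[v0:v1,u0:u1],(u0,v0)
m,o=sub((R>80)&(R>3*G),100,240,205,285);fit(m,o,.012,"checker")
m,o=sub((f.max(2)<45),272,380,245,285);fit(m,o,.039,"dark")
m,o=sub((f.max(2)<45),138,162,225,265);fit(m,o,.062,"sad1")
m,o=sub((f.max(2)<45),188,214,225,265);fit(m,o,.062,"sad2")
m,o=sub((G>1.4*R)&(G>1.4*B),415,540,225,310);fit(m,o,.045,"green")
m,o=sub((R>120)&(R>2*G),415,440,240,280);fit(m,o,.046,"dot")
# bank top: known grey/black strip
m,o=sub((f.max(2)<40),420,540,275,305);fit(m,o,.045,"black")
# steel rod colours
for v in range(214,240,1):print(v,[t[v,u].tolist() for u in(278,284,310,340,366,370)])
E
```

```text
checker 2484 [179.  246.6] wld [0.5404 0.3051 0.012 ] [[0.4993, 0.4058], [0.5957, 0.4022], [0.5818, 0.2038], [0.4856, 0.209]]
dark 627 [325. 264.] wld [0.5036 0.0027 0.039 ] [[0.4976, 0.0913], [0.512, 0.0912], [0.5097, -0.086], [0.4953, -0.0856]]
sad1 354 [151.1 243.7] wld [0.5429 0.3453 0.062 ] [[0.523, 0.3632], [0.5665, 0.3597], [0.5629, 0.3273], [0.5194, 0.331]]
sad2 313 [199.9 247. ] wld [0.5364 0.2491 0.062 ] [[0.5156, 0.265], [0.5594, 0.2628], [0.5573, 0.2331], [0.5135, 0.2354]]
green 585 [480.2 246.9] wld [ 0.5377 -0.3084  0.045 ] [[0.5431, -0.2204], [0.5564, -0.2225], [0.5324, -0.3964], [0.5191, -0.3941]]
dot 34 [432.  261.5] wld [ 0.5085 -0.2108  0.046 ] [[0.5134, -0.2049], [0.5134, -0.2169], [0.5035, -0.2167], [0.5035, -0.2047]]
black 506 [475.9 288.6] wld [ 0.4546 -0.2974  0.045 ] [[0.4607, -0.2106], [0.4722, -0.2124], [0.4484, -0.3841], [0.4369, -0.3821]]
214 [[159, 123, 88], [161, 129, 94], [160, 127, 91], [166, 132, 92], [166, 131, 94], [164, 130, 92]]
215 [[165, 132, 94], [165, 130, 94], [146, 114, 86], [159, 128, 99], [165, 131, 97], [164, 130, 93]]
216 [[167, 136, 99
[... 1696 characters left out ...]
7, 109, 78], [150, 118, 87], [82, 75, 77], [161, 154, 152], [161, 127, 92], [160, 125, 92]]
234 [[137, 110, 76], [141, 111, 79], [83, 79, 80], [159, 150, 150], [164, 128, 93], [163, 128, 94]]
235 [[139, 110, 80], [139, 108, 79], [81, 78, 76], [159, 154, 152], [163, 130, 91], [162, 128, 93]]
236 [[131, 103, 74], [132, 104, 74], [84, 81, 78], [161, 152, 150], [166, 131, 97], [162, 128, 92]]
237 [[137, 105, 74], [132, 104, 75], [114, 115, 115], [162, 153, 153], [164, 126, 93], [164, 129, 93]]
238 [[142, 112, 81], [138, 107, 78], [167, 167, 165], [161, 153, 150], [162, 127, 94], [164, 132, 96]]
239 [[150, 115, 84], [147, 118, 85], [170, 168, 168], [161, 151, 151], [160, 127, 90], [162, 128, 94]]
```

View pics/crop1.png

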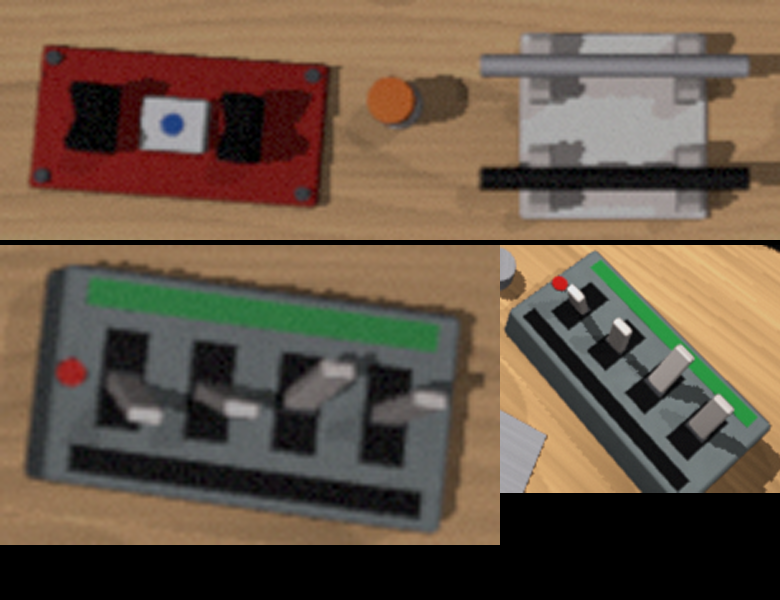

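The crop confirms the bright steel rod as the upper one in the cradle, spanning (280..369, 227). Sw1 is off, sw2 is about mid-way, sw3 is on and sw4 is partly on.

Run:
```python
from h import *
a=p2w("top",280,226.4,.039);b=p2w("top",369.4,227.3,.039);print("rod",a,b,(a+b)/2,np.linalg.norm(a-b),np.arctan2((a-b)[0],(a-b)[1]))
print("dot checker",p2w("top",177.3,246.3,.025), "from side",p2w("side",241,183,.025))
c=np.array([.4962,-.3029]);y=-.137;R=np.array([[np.cos(y),-np.sin(y)],[np.sin(y),np.cos(y)]])
for i,(u,v) in enumerate([(451,272.5),(475.2,271),(499.5,261.2),(522.5,268.7)]):
    q=p2w("top",u,v,.093)[:2];yy=[.066,.022,-.022,-.066][i]
    print(i+1,"tip in box",np.round(R.T@(q-c),4),"pivot",np.round(c+R@[0,yy],4))
for x in(.055,-.055):
  for yy in(.1,-.1):print("box corner px",w2p("top",[*(c+R@[x,yy]),.045]))
for h,n in[((.5404,.3051,.025),"chk"),((.4962,-.3029,.045),"bank")]:print(n,w2p("side",h))
print("xaxis",R[:,0],"yaxis",R[:,1])
```

```text
rod [0.57969811 0.09368058 0.039     ] [ 0.5778733  -0.08731385  0.039     ] [0.57878571 0.00318337 0.039     ] 0.18100363324818824 0.010081783089009992
dot checker [0.54024073 0.30479474 0.025     ] from side [0.54075407 0.29920104 0.025     ]
1 tip in box [-0.0193  0.0667] pivot [ 0.5052 -0.2375]
2 tip in box [-0.0102  0.0217] pivot [ 0.4992 -0.2811]
3 tip in box [ 0.0145 -0.0219] pivot [ 0.4932 -0.3247]
4 tip in box [ 0.0063 -0.0665] pivot [ 0.4872 -0.3683]
box corner px [431.55042665 233.68248218]
box corner px [530.63411682 247.25185259]
box corner px [425.13659211 288.21088103]
box corner px [525.16942121 302.03396219]
chk [239.118268   181.64576777]
bank [476.5187175  402.76725901]
xaxis [ 0.99063017 -0.13657184] yaxis [0.13657184 0.99063017]
```

Request:
move_arm --increments '[{"z": 0,"az": 0.18,"fingers": 0},{"x": 40,"y": 40,"az": 0.18,"fingers": 0},{"x": 40,"y": 40,"az": 0.18,"fingers": 0},{"x": 40,"y": 40,"az": 0.18,"fingers": 0},{"x": 40,"y": 40,"az": 0.18,"fingers": 0}]' --newtons 40

```text
invalid input at $.increments[0]: expected keys x, y, z, ax, ay, az, fingers
```

Request:
move_arm --increments '[{"x": 31,"y": 40,"z": -10,"ax": 0,"ay": 0,"az": 0.121,"fingers": 0},{"x": 31,"y": 40,"z": -10,"ax": 0,"ay": 0,"az": 0.121,"fingers": 0},{"x": 31,"y": 40,"z": -10,"ax": 0,"ay": 0,"az": 0.121,"fingers": 0},{"x": 31,"y": 40,"z": -10,"ax": 0,"ay": 0,"az": 0.121,"fingers": 0},{"x": 31,"y": 40,"z": -10,"ax": 0,"ay": 0,"az": 0.121,"fingers": 0}]' --newtons 40

```text
t: 0.82
position: [0.302, -0.4319, 0.2537]
tcp_rot: [3.141, 0.0, 0.836]
wrist_force: [0.1, 0.0, 0.5]
finger_gap: 0.004
```

Request:
move_arm --increments '[{"x": 31,"y": 40,"z": -10,"ax": 0,"ay": 0,"az": 0.121,"fingers": 0},{"x": 31,"y": 40,"z": -10,"ax": 0,"ay": 0,"az": 0.121,"fingers": 0},{"x": 31,"y": 40,"z": -10,"ax": 0,"ay": 0,"az": 0.121,"fingers": 0},{"x": 31,"y": 40,"z": -10,"ax": 0,"ay": 0,"az": 0.121,"fingers": 0},{"x": 31,"y": 40,"z": -10,"ax": 0,"ay": 0,"az": 0.121,"fingers": 0}]'

```text
t: 1.45
position: [0.457, -0.2321, 0.2038]
tcp_rot: [3.141, 0.0, 1.441]
wrist_force: [0.5, -0.0, -0.0]
finger_gap: -0.0
```

Request:
move_arm --increments '[{"x": 0,"y": 0,"z": -29,"ax": 0,"ay": 0,"az": 0,"fingers": 0},{"x": 0,"y": 0,"z": -29,"ax": 0,"ay": 0,"az": 0,"fingers": 0},{"x": 0,"y": 0,"z": 0,"ax": 0,"ay": 0,"az": 0,"fingers": 0},{"x": 7,"y": -1,"z": 0,"ax": 0,"ay": 0,"az": 0,"fingers": 0},{"x": 7,"y": -1,"z": 0,"ax": 0,"ay": 0,"az": 0,"fingers": 0}]'

```text
t: 2.08
position: [0.4715, -0.236, 0.1474]
tcp_rot: [3.139, 0.001, 1.436]
wrist_force: [-1.1, 0.4, 1.1]
finger_gap: -0.001
```

Request:
move_arm --increments '[{"x": 6,"y": -0.8,"z": 0,"ax": 0,"ay": 0,"az": 0,"fingers": 0},{"x": 6,"y": -0.8,"z": 0,"ax": 0,"ay": 0,"az": 0,"fingers": 0},{"x": 6,"y": -0.8,"z": 0,"ax": 0,"ay": 0,"az": 0,"fingers": 0},{"x": 6,"y": -0.8,"z": 0,"ax": 0,"ay": 0,"az": 0,"fingers": 0},{"x": 0,"y": 0,"z": 0,"ax": 0,"ay": 0,"az": 0,"fingers": 0}]'

```text
t: 2.7
position: [0.4949, -0.2386, 0.1459]
tcp_rot: [3.141, -0.0, 1.437]
wrist_force: [0.6, -0.1, -0.4]
finger_gap: -0.002
```

Request:
move_arm --increments '[{"x": 2,"y": -0.3,"z": 0,"ax": 0,"ay": 0,"az": 0,"fingers": 0},{"x": 2,"y": -0.3,"z": 0,"ax": 0,"ay": 0,"az": 0,"fingers": 0},{"x": 1,"y": -0.1,"z": 0,"ax": 0,"ay": 0,"az": 0,"fingers": 0},{"x": 0,"y": 0,"z": 0,"ax": 0,"ay": 0,"az": 0,"fingers": 0},{"x": 0,"y": 0,"z": 0,"ax": 0,"ay": 0,"az": 0,"fingers": 0}]'

```text
t: 3.32
position: [0.4991, -0.2393, 0.1459]
tcp_rot: [3.142, -0.0, 1.437]
wrist_force: [-0.6, -0.9, -0.5]
finger_gap: -0.001
```

Run:
```python
from h import *
t=optics.read_camera("top");s=optics.read_camera("side")
o=np.vstack([crop("t",t,415,545,210,310,3)[:, :390],crop("s",s,395,565,330,480,2)[:, :340].copy() if 0 else cv2.resize(s[330:480,375:570,::-1],(390,300))])
cv2.imwrite("pics/sw1.png",o)
```

```text
(no output)
```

View pics/sw1.png

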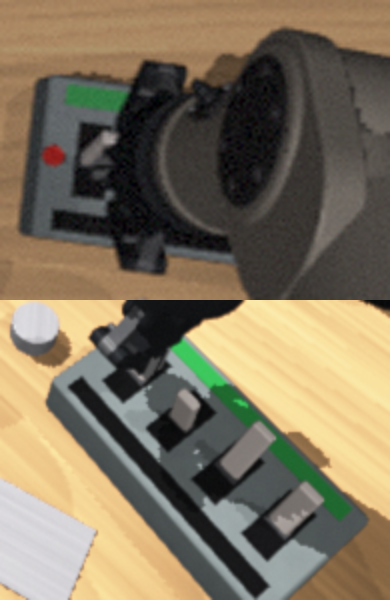

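Sw1's paddle (top crop about (105,145)) now leans towards the green stripe. I'll keep going until the stop shows in the force.

Request:
move_arm --increments '[{"x": 2,"y": -0.3,"z": 0,"ax": 0,"ay": 0,"az": 0,"fingers": 0},{"x": 2,"y": -0.3,"z": 0,"ax": 0,"ay": 0,"az": 0,"fingers": 0},{"x": 0,"y": 0,"z": 0,"ax": 0,"ay": 0,"az": 0,"fingers": 0},{"x": 0,"y": 0,"z": 0,"ax": 0,"ay": 0,"az": 0,"fingers": 0},{"x": 0,"y": 0,"z": 0,"ax": 0,"ay": 0,"az": 0,"fingers": 0}]'

```text
t: 4.05
position: [0.5036, -0.2399, 0.1462]
tcp_rot: [3.14, 0.0, 1.437]
wrist_force: [-0.6, 0.1, 0.6]
finger_gap: 0.002
```

Request:
move_arm --increments '[{"x": 2,"y": -0.3,"z": 0,"ax": 0,"ay": 0,"az": 0,"fingers": 0},{"x": 2,"y": -0.3,"z": 0,"ax": 0,"ay": 0,"az": 0,"fingers": 0},{"x": 0,"y": 0,"z": 0,"ax": 0,"ay": 0,"az": 0,"fingers": 0},{"x": 0,"y": 0,"z": 0,"ax": 0,"ay": 0,"az": 0,"fingers": 0},{"x": 0,"y": 0,"z": 0,"ax": 0,"ay": 0,"az": 0,"fingers": 0}]'

```text
t: 4.68
position: [0.5056, -0.2403, 0.1457]
tcp_rot: [-3.137, -0.0, 1.437]
wrist_force: [-5.8, 1.9, 4.0]
finger_gap: 0.004
```

Request:
move_arm --increments '[{"x": -5,"y": 0.6,"z": 25,"ax": 0,"ay": 0,"az": 0,"fingers": 0},{"x": -3,"y": 0,"z": 30,"ax": 0,"ay": 0,"az": 0,"fingers": 0},{"x": -14,"y": -42,"z": 0,"ax": 0,"ay": 0,"az": 0,"fingers": 0},{"x": -14,"y": -41,"z": 0,"ax": 0,"ay": 0,"az": 0,"fingers": 0},{"x": -14,"y": -41,"z": 0,"ax": 0,"ay": 0,"az": 0,"fingers": 0}]'

```text
t: 5.3
position: [0.4574, -0.3653, 0.2014]
tcp_rot: [3.14, 0.001, 1.437]
wrist_force: [0.1, 0.2, 0.5]
finger_gap: 0.001
```

Request:
move_arm --increments '[{"x": 0,"y": 0,"z": -28,"ax": 0,"ay": 0,"az": 0,"fingers": 0},{"x": 0,"y": 0,"z": -27,"ax": 0,"ay": 0,"az": 0,"fingers": 0},{"x": 5,"y": -0.7,"z": 0,"ax": 0,"ay": 0,"az": 0,"fingers": 0},{"x": 5,"y": -0.7,"z": 0,"ax": 0,"ay": 0,"az": 0,"fingers": 0},{"x": 4,"y": -0.6,"z": 0,"ax": 0,"ay": 0,"az": 0,"fingers": 0}]'

```text
t: 5.92
position: [0.4728, -0.3662, 0.1474]
tcp_rot: [3.139, 0.001, 1.437]
wrist_force: [-0.7, -0.4, -0.3]
finger_gap: -0.0
```

Request:
move_arm --increments '[{"x": 4,"y": -0.5,"z": 0,"ax": 0,"ay": 0,"az": 0,"fingers": 0},{"x": 4,"y": -0.5,"z": 0,"ax": 0,"ay": 0,"az": 0,"fingers": 0},{"x": 3,"y": -0.4,"z": 0,"ax": 0,"ay": 0,"az": 0,"fingers": 0},{"x": 2,"y": -0.3,"z": 0,"ax": 0,"ay": 0,"az": 0,"fingers": 0},{"x": 0,"y": 0,"z": 0,"ax": 0,"ay": 0,"az": 0,"fingers": 0}]'

```text
t: 6.55
position: [0.4842, -0.3676, 0.1458]
tcp_rot: [3.142, -0.0, 1.437]
wrist_force: [-0.4, -0.1, -0.5]
finger_gap: 0.001
```

Request:
move_arm --increments '[{"x": 2,"y": -0.3,"z": 0,"ax": 0,"ay": 0,"az": 0,"fingers": 0},{"x": 2,"y": -0.3,"z": 0,"ax": 0,"ay": 0,"az": 0,"fingers": 0},{"x": 0,"y": 0,"z": 0,"ax": 0,"ay": 0,"az": 0,"fingers": 0},{"x": 0,"y": 0,"z": 0,"ax": 0,"ay": 0,"az": 0,"fingers": 0},{"x": 0,"y": 0,"z": 0,"ax": 0,"ay": 0,"az": 0,"fingers": 0}]'

```text
t: 7.18
position: [0.4876, -0.368, 0.1457]
tcp_rot: [-3.14, -0.0, 1.437]
wrist_force: [-3.8, 0.9, 0.4]
finger_gap: -0.001
```

Request:
move_arm --increments '[{"x": -5,"y": 0.6,"z": 25,"ax": 0,"ay": 0,"az": 0,"fingers": 0},{"x": 0,"y": 0,"z": 30,"ax": 0,"ay": 0,"az": 0,"fingers": 0},{"x": 25,"y": 18,"z": 0,"ax": 0,"ay": 0,"az": 0,"fingers": 0},{"x": 25,"y": 18,"z": 0,"ax": 0,"ay": 0,"az": 0,"fingers": 0},{"x": 0,"y": 0,"z": 0,"ax": 0,"ay": 0,"az": 0,"fingers": 0}]'

```text
t: 7.8
position: [0.537, -0.3286, 0.2018]
tcp_rot: [3.136, -0.001, 1.442]
wrist_force: [-0.3, -0.1, -0.3]
finger_gap: 0.001
```

Request:
move_arm --increments '[{"x": 0,"y": 0,"z": -28,"ax": 0,"ay": 0,"az": 0,"fingers": 0},{"x": 0,"y": 0,"z": -27,"ax": 0,"ay": 0,"az": 0,"fingers": 0},{"x": -5,"y": 0.7,"z": 0,"ax": 0,"ay": 0,"az": 0,"fingers": 0},{"x": -6,"y": 0.8,"z": 0,"ax": 0,"ay": 0,"az": 0,"fingers": 0},{"x": -6,"y": 0.8,"z": 0,"ax": 0,"ay": 0,"az": 0,"fingers": 0}]'

```text
t: 8.43
position: [0.517, -0.3299, 0.1478]
tcp_rot: [3.138, 0.001, 1.437]
wrist_force: [0.7, 0.3, 0.9]
finger_gap: -0.002
```

Request:
move_arm --increments '[{"x": -6,"y": 0.8,"z": 0,"ax": 0,"ay": 0,"az": 0,"fingers": 0},{"x": -6,"y": 0.8,"z": 0,"ax": 0,"ay": 0,"az": 0,"fingers": 0},{"x": -5,"y": 0.7,"z": 0,"ax": 0,"ay": 0,"az": 0,"fingers": 0},{"x": 0,"y": 0,"z": 0,"ax": 0,"ay": 0,"az": 0,"fingers": 0},{"x": 0,"y": 0,"z": 0,"ax": 0,"ay": 0,"az": 0,"fingers": 0}]'

```text
t: 9.05
position: [0.4988, -0.3268, 0.1456]
tcp_rot: [-3.14, -0.0, 1.437]
wrist_force: [-0.2, -0.2, 0.1]
finger_gap: 0.006
```

Request:
move_arm --increments '[{"x": -3,"y": 0.4,"z": 0,"ax": 0,"ay": 0,"az": 0,"fingers": 0},{"x": -3,"y": 0.4,"z": 0,"ax": 0,"ay": 0,"az": 0,"fingers": 0},{"x": -2,"y": 0.3,"z": 0,"ax": 0,"ay": 0,"az": 0,"fingers": 0},{"x": 0,"y": 0,"z": 0,"ax": 0,"ay": 0,"az": 0,"fingers": 0},{"x": 0,"y": 0,"z": 0,"ax": 0,"ay": 0,"az": 0,"fingers": 0}]'

```text
t: 9.68
position: [0.4932, -0.326, 0.1467]
tcp_rot: [3.136, 0.001, 1.438]
wrist_force: [5.4, -0.9, -1.4]
finger_gap: -0.001
```

Request:
move_arm --increments '[{"x": 5,"y": -0.6,"z": 25,"ax": 0,"ay": 0,"az": 0,"fingers": 0},{"x": 5,"y": 0,"z": 30,"ax": 0,"ay": 0,"az": 0,"fingers": 0},{"x": 12,"y": 21,"z": 0,"ax": 0,"ay": 0,"az": 0,"fingers": 0},{"x": 12,"y": 21,"z": 0,"ax": 0,"ay": 0,"az": 0,"fingers": 0},{"x": 0,"y": 0,"z": 0,"ax": 0,"ay": 0,"az": 0,"fingers": 0}]'

```text
t: 10.3
position: [0.5256, -0.2823, 0.2009]
tcp_rot: [-3.141, -0.001, 1.441]
wrist_force: [-0.1, -0.2, 0.2]
finger_gap: -0.002
```

Request:
move_arm --increments '[{"x": 0,"y": 0,"z": -28,"ax": 0,"ay": 0,"az": 0,"fingers": 0},{"x": 0,"y": 0,"z": -27,"ax": 0,"ay": 0,"az": 0,"fingers": 0},{"x": -5,"y": 0.7,"z": 0,"ax": 0,"ay": 0,"az": 0,"fingers": 0},{"x": -5,"y": 0.7,"z": 0,"ax": 0,"ay": 0,"az": 0,"fingers": 0},{"x": -5,"y": 0.7,"z": 0,"ax": 0,"ay": 0,"az": 0,"fingers": 0}]'

```text
t: 10.92
position: [0.5102, -0.283, 0.1473]
tcp_rot: [3.14, 0.001, 1.436]
wrist_force: [-0.4, 0.3, -0.7]
finger_gap: 0.0
```

Request:
move_arm --increments '[{"x": -4,"y": 0.6,"z": 0,"ax": 0,"ay": 0,"az": 0,"fingers": 0},{"x": -3,"y": 0.4,"z": 0,"ax": 0,"ay": 0,"az": 0,"fingers": 0},{"x": -2,"y": 0.3,"z": 0,"ax": 0,"ay": 0,"az": 0,"fingers": 0},{"x": 0,"y": 0,"z": 0,"ax": 0,"ay": 0,"az": 0,"fingers": 0},{"x": 0,"y": 0,"z": 0,"ax": 0,"ay": 0,"az": 0,"fingers": 0}]'

```text
t: 11.55
position: [0.5012, -0.281, 0.1459]
tcp_rot: [-3.141, -0.0, 1.437]
wrist_force: [0.0, -0.2, 0.2]
finger_gap: -0.001
```

Request:
move_arm --increments '[{"x": -2,"y": 0.3,"z": 0,"ax": 0,"ay": 0,"az": 0,"fingers": 0},{"x": -2,"y": 0.3,"z": 0,"ax": 0,"ay": 0,"az": 0,"fingers": 0},{"x": 0,"y": 0,"z": 0,"ax": 0,"ay": 0,"az": 0,"fingers": 0},{"x": 0,"y": 0,"z": 0,"ax": 0,"ay": 0,"az": 0,"fingers": 0},{"x": 0,"y": 0,"z": 0,"ax": 0,"ay": 0,"az": 0,"fingers": 0}]'

```text
t: 12.18
position: [0.4995, -0.2805, 0.1467]
tcp_rot: [3.136, 0.0, 1.438]
wrist_force: [5.2, -0.3, -1.6]
finger_gap: 0.001
```

Request:
move_arm --increments '[{"x": 5,"y": 0,"z": 25,"ax": 0,"ay": 0,"az": 0,"fingers": 0},{"x": 4,"y": 0,"z": 35,"ax": 0,"ay": 0,"az": 0,"fingers": 0},{"x": 12,"y": 47,"z": 10,"ax": 0,"ay": 0,"az": 0.041,"fingers": 50},{"x": 12,"y": 47,"z": 0,"ax": 0,"ay": 0,"az": 0.041,"fingers": 50},{"x": 12,"y": 47,"z": 0,"ax": 0,"ay": 0,"az": 0.041,"fingers": 50}]'

```text
t: 12.8
position: [0.5416, -0.1382, 0.216]
tcp_rot: [-3.14, 0.0, 1.561]
wrist_force: [0.7, -0.4, -1.4]
finger_gap: 0.587
```

Request:
move_arm --increments '[{"x": 12,"y": 47,"z": 0,"ax": 0,"ay": 0,"az": 0,"fingers": 50},{"x": 12,"y": 47,"z": 0,"ax": 0,"ay": 0,"az": 0,"fingers": 50},{"x": 12,"y": 48,"z": 0,"ax": 0,"ay": 0,"az": 0,"fingers": 50},{"x": 0,"y": 0,"z": 0,"ax": 0,"ay": 0,"az": 0,"fingers": 50},{"x": 0,"y": 0,"z": 0,"ax": 0,"ay": 0,"az": 0,"fingers": 50}]'

```text
t: 13.42
position: [0.5775, 0.0019, 0.2155]
tcp_rot: [-3.14, 0.001, 1.56]
wrist_force: [0.0, -1.0, 0.2]
finger_gap: 0.589
```

Now I'll lower from 215.5 to 93 mm (−122.5), with a small correction of x +1.

Request:
move_arm --increments '[{"x": 1,"y": 1,"z": -40,"ax": 0,"ay": 0,"az": 0,"fingers": 50},{"x": 0,"y": 0,"z": -40,"ax": 0,"ay": 0,"az": 0,"fingers": 50},{"x": 0,"y": 0,"z": -25,"ax": 0,"ay": 0,"az": 0,"fingers": 50},{"x": 0,"y": 0,"z": -17.5,"ax": 0,"ay": 0,"az": 0,"fingers": 50},{"x": 0,"y": 0,"z": 0,"ax": 0,"ay": 0,"az": 0,"fingers": 50}]'

```text
t: 14.05
position: [0.5783, 0.0023, 0.0924]
tcp_rot: [-3.139, 0.001, 1.558]
wrist_force: [0.3, -0.5, 0.7]
finger_gap: 0.584
```

Request:
move_arm --increments '[{"x": 0,"y": 0,"z": 0,"ax": 0,"ay": 0,"az": 0,"fingers": 0},{"x": 0,"y": 0,"z": 0,"ax": 0,"ay": 0,"az": 0,"fingers": 0},{"x": 0,"y": 0,"z": 0,"ax": 0,"ay": 0,"az": 0,"fingers": 0},{"x": 0,"y": 0,"z": 0,"ax": 0,"ay": 0,"az": 0,"fingers": 0},{"x": 0,"y": 0,"z": 0,"ax": 0,"ay": 0,"az": 0,"fingers": 0}]' --newtons 60

```text
t: 14.68
position: [0.5804, 0.0035, 0.0948]
tcp_rot: [3.139, 0.0, 1.56]
wrist_force: [0.8, -1.0, 6.1]
finger_gap: 0.165
```

Request:
move_arm --increments '[{"x": 0,"y": 0,"z": 4,"ax": 0,"ay": 0,"az": 0,"fingers": 0},{"x": 0,"y": 0,"z": 6,"ax": 0,"ay": 0,"az": 0,"fingers": 0},{"x": 0,"y": 0,"z": 10,"ax": 0,"ay": 0,"az": 0,"fingers": 0},{"x": 0,"y": 0,"z": 10,"ax": 0,"ay": 0,"az": 0,"fingers": 0},{"x": 0,"y": 0,"z": 0,"ax": 0,"ay": 0,"az": 0,"fingers": 0}]'

```text
t: 15.3
position: [0.58, 0.0036, 0.1247]
tcp_rot: [3.139, -0.0, 1.56]
wrist_force: [0.1, 0.5, -3.0]
finger_gap: 0.166
```

Run:
```python
from h import *
t=optics.read_camera("top");s=optics.read_camera("side")
cv2.imwrite("pics/grip.png",np.hstack([cv2.resize(s[180:330,270:420,::-1],(400,400)),cv2.resize(s[325:480,395:565,::-1],(400,400))]))
cv2.imwrite("pics/griptop.png",t[:,:,::-1])
```

```text
(no output)
```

View pics/grip.png

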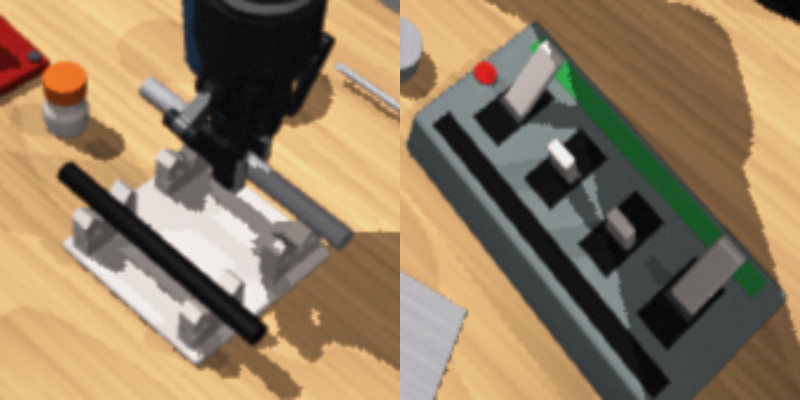

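Side crop: the rod hangs level in the jaws (about (245,165)), the dark rod is undisturbed, and the switches read on, off, off, on. The wrist reads −3 N, which is the rod's weight. Next I carry it to the checker.

Request:
move_arm --increments '[{"x": 0,"y": 0,"z": 30,"ax": 0,"ay": 0,"az": 0,"fingers": 0},{"x": 0,"y": 0,"z": 35,"ax": 0,"ay": 0,"az": 0,"fingers": 0},{"x": -2,"y": 20,"z": 20,"ax": 0,"ay": 0,"az": 0,"fingers": 0},{"x": -6,"y": 40,"z": 10,"ax": 0,"ay": 0,"az": -0.018,"fingers": 0},{"x": -6,"y": 45,"z": 0,"ax": 0,"ay": 0,"az": -0.02,"fingers": 0}]'

```text
t: 16.02
position: [0.5649, 0.1107, 0.2191]
tcp_rot: [3.14, -0.001, 1.521]
wrist_force: [0.1, 0.5, -3.0]
finger_gap: 0.16
```

Request:
move_arm --increments '[{"x": -7,"y": 50,"z": 0,"ax": 0,"ay": 0,"az": -0.02,"fingers": 0},{"x": -7,"y": 50,"z": 0,"ax": 0,"ay": 0,"az": 0,"fingers": 0},{"x": -6,"y": 50,"z": 0,"ax": 0,"ay": 0,"az": 0,"fingers": 0},{"x": -6,"y": 30,"z": 0,"ax": 0,"ay": 0,"az": 0,"fingers": 0},{"x": 0,"y": 15,"z": 0,"ax": 0,"ay": 0,"az": 0,"fingers": 0}]'

```text
t: 16.65
position: [0.5368, 0.3072, 0.218]
tcp_rot: [-3.14, -0.001, 1.507]
wrist_force: [-0.3, -1.1, -3.4]
finger_gap: 0.169
```

Request:
move_arm --increments '[{"x": 0,"y": 0,"z": -20,"ax": 0,"ay": 0,"az": 0,"fingers": 0},{"x": 0,"y": 0,"z": -25,"ax": 0,"ay": 0,"az": 0,"fingers": 0},{"x": 0,"y": 0,"z": -20,"ax": 0,"ay": 0,"az": 0,"fingers": 0},{"x": 0,"y": 0,"z": 0,"ax": 0,"ay": 0,"az": 0,"fingers": 0},{"x": 0,"y": 0,"z": 0,"ax": 0,"ay": 0,"az": 0,"fingers": 0}]'

```text
t: 17.27
position: [0.5397, 0.3033, 0.1538]
tcp_rot: [3.141, -0.0, 1.501]
wrist_force: [-0.1, -0.6, -3.4]
finger_gap: 0.163
```

Run:
```python
from h import *
t=optics.read_camera("top");s=optics.read_camera("side")
print(arm.sense()["position"],arm.sense()["tcp_rot"])
cv2.imwrite("pics/above.png",np.vstack([cv2.resize(t[195:295,100:260,::-1],(480,300)),cv2.resize(s[110:235,180:300,::-1],(288,300))[:, :].copy() if 0 else cv2.resize(s[110:235,150:350,::-1],(480,300))]))
```

```text
[0.53987027 0.30388716 0.15454721] [ 3.13970203e+00 -1.23350956e-03  1.50161309e+00]
```

View pics/above.png

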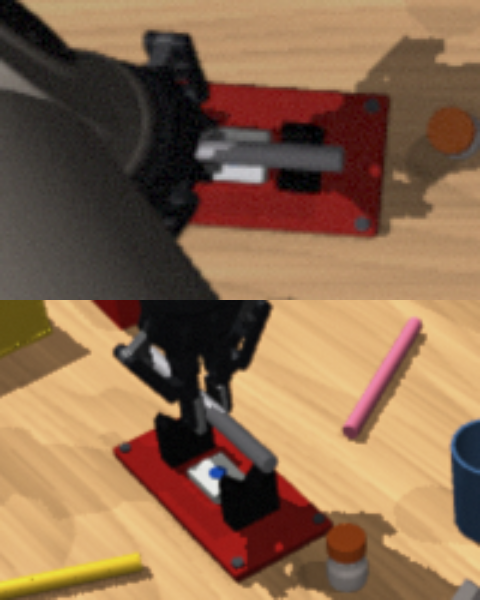

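The rod is above both saddles and in line with them (right-hand V at top crop (300,155)). Lowering slowly.

Request:
move_arm --increments '[{"x": 0,"y": 0,"z": -12,"ax": 0,"ay": 0,"az": 0,"fingers": 0},{"x": 0,"y": 0,"z": -10,"ax": 0,"ay": 0,"az": 0,"fingers": 0},{"x": 0,"y": 0,"z": -8,"ax": 0,"ay": 0,"az": 0,"fingers": 0},{"x": 0,"y": 0,"z": -5,"ax": 0,"ay": 0,"az": 0,"fingers": 0},{"x": 0,"y": 0,"z": 0,"ax": 0,"ay": 0,"az": 0,"fingers": 0}]'

```text
t: 18.0
position: [0.539, 0.3034, 0.1179]
tcp_rot: [-3.141, 0.001, 1.502]
wrist_force: [-0.3, -0.2, -3.2]
finger_gap: 0.169
```

Request:
move_arm --increments '[{"x": 0,"y": 0,"z": -2,"ax": 0,"ay": 0,"az": 0,"fingers": 0},{"x": 0,"y": 0,"z": -2,"ax": 0,"ay": 0,"az": 0,"fingers": 0},{"x": 0,"y": 0,"z": -2,"ax": 0,"ay": 0,"az": 0,"fingers": 0},{"x": 0,"y": 0,"z": 0,"ax": 0,"ay": 0,"az": 0,"fingers": 0},{"x": 0,"y": 0,"z": 0,"ax": 0,"ay": 0,"az": 0,"fingers": 0}]'

```text
t: 18.62
position: [0.5404, 0.3038, 0.1133]
tcp_rot: [3.139, -0.001, 1.502]
wrist_force: [2.1, -0.6, 2.1]
finger_gap: 0.165
```

Request:
move_arm --increments '[{"x": 1,"y": 0,"z": -1,"ax": 0,"ay": 0,"az": 0,"fingers": 0},{"x": 0,"y": 0,"z": -1,"ax": 0,"ay": 0,"az": 0,"fingers": 0},{"x": 0,"y": 0,"z": 0,"ax": 0,"ay": 0,"az": 0,"fingers": 0},{"x": 0,"y": 0,"z": 0,"ax": 0,"ay": 0,"az": 0,"fingers": 0},{"x": 0,"y": 0,"z": 0,"ax": 0,"ay": 0,"az": 0,"fingers": 0}]'

```text
t: 19.25
position: [0.5416, 0.304, 0.1121]
tcp_rot: [3.138, -0.001, 1.501]
wrist_force: [1.6, -0.7, 7.6]
finger_gap: 0.165
```

Request:
move_arm --increments '[{"x": 0,"y": 0,"z": 0,"ax": 0,"ay": 0,"az": 0,"fingers": 18},{"x": 0,"y": 0,"z": 0,"ax": 0,"ay": 0,"az": 0,"fingers": 22},{"x": 0,"y": 0,"z": 0,"ax": 0,"ay": 0,"az": 0,"fingers": 35},{"x": 0,"y": 0,"z": 0,"ax": 0,"ay": 0,"az": 0,"fingers": 50},{"x": 0,"y": 0,"z": 0,"ax": 0,"ay": 0,"az": 0,"fingers": 50}]'

```text
t: 19.88
position: [0.5399, 0.3035, 0.1102]
tcp_rot: [-3.141, 0.0, 1.502]
wrist_force: [-0.1, 0.1, -0.1]
finger_gap: 0.584
```

Request:
move_arm --increments '[{"x": 0,"y": 0,"z": 10,"ax": 0,"ay": 0,"az": 0,"fingers": 50},{"x": 0,"y": 0,"z": 20,"ax": 0,"ay": 0,"az": 0,"fingers": 50},{"x": 0,"y": 0,"z": 35,"ax": 0,"ay": 0,"az": 0,"fingers": 50},{"x": 0,"y": 0,"z": 45,"ax": 0,"ay": 0,"az": 0,"fingers": 50},{"x": 0,"y": 0,"z": 45,"ax": 0,"ay": 0,"az": 0,"fingers": 50}]'

```text
t: 20.5
position: [0.5401, 0.3037, 0.2686]
tcp_rot: [3.14, -0.001, 1.502]
wrist_force: [0.1, 0.6, 0.5]
finger_gap: 0.589
```

Request:
move_arm --increments '[{"x": -35,"y": 40,"z": 10,"ax": 0,"ay": 0,"az": 0,"fingers": 50},{"x": -35,"y": 40,"z": 10,"ax": 0,"ay": 0,"az": 0,"fingers": 50},{"x": -35,"y": 40,"z": 0,"ax": 0,"ay": 0,"az": 0,"fingers": 50},{"x": -35,"y": 40,"z": 0,"ax": 0,"ay": 0,"az": 0,"fingers": 50},{"x": 0,"y": 0,"z": 0,"ax": 0,"ay": 0,"az": 0,"fingers": 50}]'

```text
t: 21.12
position: [0.3948, 0.4683, 0.2879]
tcp_rot: [-3.141, -0.005, 1.512]
wrist_force: [0.6, 0.0, -0.6]
finger_gap: 0.584
```

Run:
```python
from h import *
t=optics.read_camera("top");s=optics.read_camera("side")
out=np.zeros((600,800,3),np.uint8);out[:300,:480]=cv2.resize(t[195:295,100:260,::-1],(480,300));out[300:,:480]=cv2.resize(s[110:235,150:350,::-1],(480,300))
out[:300,480:]=cv2.resize(s[325:480,395:565,::-1],(320,300));out[300:,480:]=cv2.resize(t[200:300,270:390,::-1],(320,300))
cv2.imwrite("pics/end.png",out)
```

```text
(no output)
```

View pics/end.png

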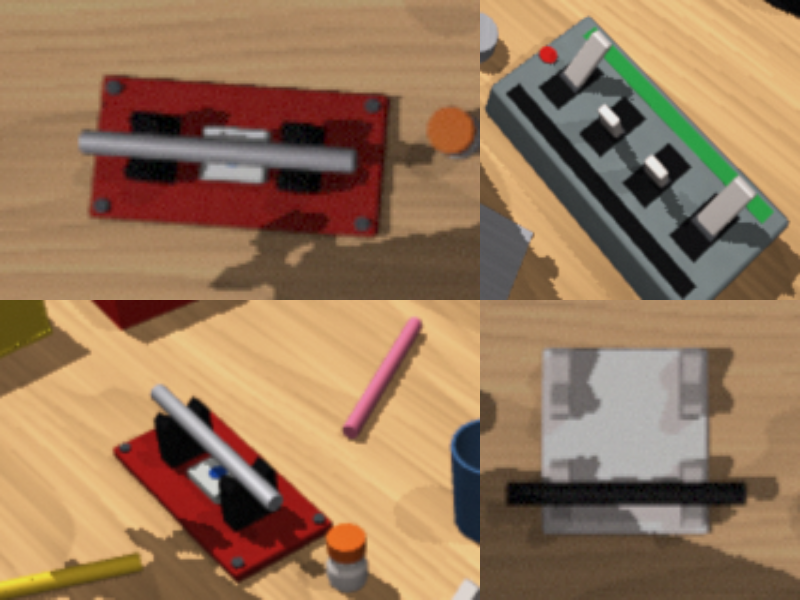

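Run:
```python
from h import *
t=optics.read_camera("top");f=t.astype(int)
a=p2w("top",100+79/3,195+142/3,.056);b=p2w("top",100+355/3,195+160/3,.056);d=a-b
print("rod",(a+b)/2,np.linalg.norm(d),"yaw",-np.arctan2(d[0],d[1]))
R,G,B=f[...,0],f[...,1],f[...,2]
m=((R>60)&(R>3*G))[205:285,100:240].astype(np.uint8)
v,u=np.where(m);r=cv2.minAreaRect(np.c_[u,v].astype(np.float32));print("plate",p2w("top",r[0][0]+100,r[0][1]+205,.012))
c=np.array([.4962,-.3029]);yw=-.137;Rm=np.array([[np.cos(yw),-np.sin(yw)],[np.sin(yw),np.cos(yw)]])
for i,(x,y) in enumerate([(.02,.066),(-.02,.022),(-.02,-.022),(.02,-.066)]):
    print(i+1,"expected side px in crop",(w2p("side",[*(c+Rm@[x,y]),.091])-[395,325])*[320/170,300/155])
```

```text
rod [0.54014345 0.30533931 0.056     ] 0.18277715873689454 yaw -0.06517509023861104
plate [0.54033513 0.30382787 0.012     ]
1 expected side px in crop [121.85762445  38.20746077]
2 expected side px in crop [127.93292726 115.25967217]
3 expected side px in crop [175.45360172 166.90126514]
4 expected side px in crop [265.5005684  186.31116601]
```

The rod centre is within about 2 mm of the plate centre, and all four paddle tips match their predicted end-stop pixels within about 5 px in the enlarged crop. Handing in.

```bash
python3 -c "
from rig import job;print(job.sign_off())"
```

```text
the job is handed in; nothing more can be done
None
```

I set the four switches to on, off, off, on and laid the steel rod level in the checker's two V saddles. The job was handed in at about 21 s, with no verdict reported.

- **Switches:** I pushed each paddle with the closed fingers until its stop showed in the wrist force (about 4–6 N). In the final picture all four tips lie within about 5 pixels (enlarged crop) of where the end positions should appear.
- **Rod:** I gripped it at its middle and lowered it until the saddles took the weight, then opened the fingers and backed away. Its measured centre is (0.540, 0.305) m and the checker plate's is (0.540, 0.304) m. The rod's yaw is −0.065 rad against about −0.069 rad for the checker. The wrist force is near zero.
- **Other things:** The dark rod, the glue jar and the other things visible in the last crops look undisturbed. I did not measure the bystanders or the dark rod numerically, nor look again at the clover and the screwdriver.
- **Small disagreements:** The finger gap on the 16 mm rod read about 14 mm. A first rough side-view estimate of the checker centre was 5 mm off the top view. I used the top view.

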